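Let the bench lift down level with the stand

ROBOT

A 7-joint arm with a two-finger parallel gripper is mounted at the origin on the work surface. World frame = base frame: x ahead of the robot, y to its left, z up, the work surface at z = 0. Lengths are in m, angles in degrees, forces in N, time in s.
With the tool pointing down it reaches from about 0.4 to 0.925 m from the base axis. Payload 5.6 kg.
Tool frame: the origin (TCP) lies midway between the tips of the shut fingers; the grasp point (between the pads) lies behind it (r.tcp_to_grasp is the z of the grasp point in the tool frame, in m); z points along the fingers, y is the line along which they close (so a half turn about z gives the same grasp; the last joint's range is limited). The gripper opens to 85 mm and grips with 20 to 120 N. Pads are 22 mm wide; open, the fingers measure 114 mm over their backs; the gripper's body (76 mm by 85 mm) begins 54 mm behind the grasp point. The pads swing forward as they close: fully open they stand 13 mm farther back than shut.
Start: joints at [-65.661, 26.786, -0.665, 91.828, 0.344, 61.387, -3.226], TCP at [0.293, 0.58, 0.231] pointing down, gripper open.
Joint ranges: [-144.91, 144.91], [-17.63, 115.5], [-89.93, 88.59], [15.96, 139.68], [-74.01, 254.01], [8.47, 105.57], [-167.45, 167.45]. Speed limits (degrees/s): [147.25, 147.25, 180, 180, 180, 180, 180].

INTERFACE

Orientations are given as a 3x3 rotation matrix whose columns are the frame's x, y, z axes.
In Python, from rig import r gives the robot as it stands. The module is installed in compiled form; this text tells all that it offers.
- The arm moves only by the shell command python3 -m crank 'ROWS' [OPENING] [FORCE]. ROWS is JSON, a list of rows, each a list of 2 entries, a list of its own where there are three numbers: the shift along the tool's x, y, z in m, then the turn, a rotation vector about the tool's x, y, z in rad. A call has 1 to 8 rows; each row is the pose to reach, as a shift and turn from the pose commanded when the call began, along the tool's axes at that moment; what a row does not reach only later rows make up. A row lasts 1/12 s, in which the tool goes at most 41.7 mm and 7.16 degrees, less where a joint would pass 70% of its speed; a pose out of reach is approached as far as the arm can. A call with a gripper value outside its range is refused whole. OPENING is the finger opening in m, from 0 to 0.0854, set as the call begins (- or left out, the last holds). The fingers move at their own pace and stop on an object; FORCE is the grip in N (left out, the last holds). Time passes only in rows, so rows that repeat a pose let the fingers close. It gives the time, the measured TCP pose, the force, the opening and the grip force at its end, in the units of the state.
- r.get_state(): the state, without advancing time (a new reading comes with each control period).
- r.get_image(name): name is "side" or "top"; returns the picture (384x512x3 uint8, red, green, blue); there is no depth.
- r.camera_params(name): a dict with "fov_y" (degrees; the focal length in pixels is half the picture's height over the tangent of half this angle, whatever the lens; pixels are square), "cx", "cy" (the principal point, pixels), "dist_coeffs" ([k1, k2, p1, p2, k3] as OpenCV has them; the pictures are not rectified), "rvec" (rotation vector, rad) and "tvec" (3), from world to camera coordinates, as OpenCV has them. Camera axes: x right, y down, z forward; pixel columns grow to the right and rows downward; lengths in m; the calibration is good to about 2 mm. A picture is of the moment at which its call begins. camera_params takes no time and is no camera call.
- r.hand_in(): hands the job in; it is judged then, once.
The state is a dict: "clock": time; "joint_pos": joint angles; "qd": joint speeds; "effort": joint torques, N m; "ee_pos": TCP position; "ee_rot": TCP orientation; "wrist_force": force on the tool from outside, world axes, zero at the start; "moment": the same for the moment, N m; "gripper_width": opening from 0.0 (shut) to 1.0 (fully open); "grip_force": force on a finger pad.
Only numpy, scipy, OpenCV 4.12 (cv2) and the standard library are available. Lean on these libraries where they do the work, as an engineer would, in place of code of your own. Each camera call takes 0.05 s, during which the arm holds its last target. There are 200 camera calls.

TASK

Crack the bench lift's release valve open a fraction of a turn, just enough that its table sinks slowly (no faster than about 4 cm a second) with the wax pattern standing on it, and when the table top is level with the top of the square steel stand beside it, shut the valve fully again so that it stays there, and let go. It cannot be raised again, so do not overshoot; keep off the lift's table and the pattern, which must stay standing where it is on the table, and leave the other things on the bench where they are.

Things in the scene. Friction and masses are not known exactly. Their poses are not given: they have to be found in the camera images.
- valve (a joint): release valve of the lift, rad: 0 = shut, on its stop; grows to 1.4 as the handle is turned counter-clockwise, seen looking at the handle from its free end. Steady friction about 0.2 N m; stays where left. Below 0.15 nothing flows; sinking begins somewhere between 0.2 and 0.75 (differs each time, as does the load); from there 0.25 more takes it smoothly from 0 to about 50 mm/s.
- valve_grip (a point): centre of the valve's dark steel tee handle, a flat-sided bar 80 x 14 x 20 mm high on a 14 mm stem, at the robot's side of the lift, 139 mm above the bench. z = the stem's axis, pointing out, leaning 20 degrees from vertical away from the lift; x along the bar, y across its 14 mm, turning with it (shut: x points at the lift). 50 mm of clear stem below.
- lift_table: the lift's moving table and ram: square steel plate 160 x 160 x 10 mm on an upright ram above the grey lift body (base 270 x 180 mm). It only slides straight down; origin on the ram's axis, 260 mm below the plate's top. Starts fully up, can sink 105 mm. Its speed follows the valve at once: turning back slows and stops it; wide open 65 to 120 mm/s.
- lift_top (a point): centre of the top face of the lift's table, 260 mm above the bench at the start; z is its height
- stand_top (a point): centre of the top face of the fixed steel stand, a square plate 140 x 140 x 10 mm on a single round post, beside the lift's table (left or right of it, 25 mm gap); 40 to 90 mm lower than the lift's table at the start
- pattern: dark green wax pattern, a small bust on rods over a round foot 94 mm wide, 172 mm tall, about 0.6 kg, standing loose on the lift's table; origin under the middle of its foot
- melter: fixed round steel wax pot, 132 mm wide, 107 mm tall, on the other side of the lift from the stand
- runner_rod: a loose round green wax rod, 190 mm long, 16 mm thick, lying on the bench; origin under its middle
- runner_bundle: a loose bundle of thin green wax rods, 170 x 34 x 22 mm; origin under its middle
- spatula: a loose modelling spatula, 200 mm long, lying flat
- wax_brush: a loose brush, 180 mm long, lying flat
- wax_block: a loose dark green block of wax, 100 x 60 x 35 mm; origin under its centre
- flux_jar: a loose amber glass jar, 60 mm wide, 85 mm tall; origin under its centre
- scrub_pad: a loose green scrubbing pad, 110 x 70 x 20 mm; origin under its centre
Mind the look-alikes: they are no part of the job. What is shaped like the pattern but orange or turquoise is not meant.

How it is judged:
By the outcome, as a careful person would: the job done as asked, in the order asked, and still so for the second after the job is handed in, with the robot touching nothing.
It also fails if it takes over 64 s, if anything falls off the work surface, if the arm or the gripper's body presses on something with over 40 N, if the wrist force passes 120 N, or if a joint passes its speed limit or range.

## Working session

There is one attempt and no reset: what is moved stays moved. The work goes in short steps, Python scripts to look and compute and a shell command to move; the robot and the scene stay as the last step left them, time stands still between calls to the robot, and variables do not carry over. Pictures are saved under pics/ and viewed, at most 10 in all, crops included, and the job is handed in when it is done.

```bash
mkdir -p pics
python3 - <<'E'
from rig import r
import cv2,numpy as np
for n in("side","top"):
    im=r.get_image(n);cv2.imwrite(f"pics/{n}0.png",im[:,:,::-1])
    p=r.camera_params(n);R=cv2.Rodrigues(np.array(p["rvec"]))[0];print(n,p,"campos",-R.T@np.array(p["tvec"]),"fwd",R[2])
s=r.get_state();print(s,r.tcp_to_grasp)
E
```

```text
side {'fov_y': 52.63179772407915, 'cx': 256.9543648871119, 'cy': 191.53632799717116, 'dist_coeffs': array([-0.10591259,  0.        ,  0.        ,  0.        ,  0.        ]), 'rvec': array([ 2.15881303, -0.95253257,  0.43860917]), 'tvec': array([-0.35746072,  0.37315245,  0.95196053])} campos [-0.10279601 -0.55119056  0.92675332] fwd [ 0.55367157  0.48153412 -0.67939141]
top {'fov_y': 52.277538399641074, 'cx': 254.86579186475083, 'cy': 190.12346756634648, 'dist_coeffs': array([-0.10904264,  0.        ,  0.        ,  0.        ,  0.        ]), 'rvec': array([ 2.12881905, -2.13705996,  0.20103129]), 'tvec': array([-0.02771723,  0.52886747,  1.32773175])} campos [ 0.28555513 -0.0153761   1.40055792] fwd [ 0.17687081 -0.01046111 -0.98417848]
{'clock': 0.1, 'joint_pos': array([-65.66119133,  26.83328223,  -0.66452893,  91.87573861,
         0.34252214,  61.38706521,  -3.22488095]), 'qd': array([-0.09052543, -0.13438242,  0.04919647, -0.23036314, -0.04885267,
        0.08536933, -0.02802277]), 'effort': array([ 9.29674861e-04, -5.33520377e+01,  2.14511604e-02, -2.51963067e+01,
        1.14662960e-02,  4.33787412e-03,  2.96316166e-06]), 'ee_pos': array([0.29292321, 0.57968619, 0.23040653]), 'ee_rot': array([[-8.92537182e-01,  4.50973344e-01, -6.49675494e-04],
       [ 4.50973801e-01,  8.92535913e-01, -1.50848657e-03],
       [-1.00428522e-04, -1.63936698e-03, -9.99998651e-01]]), 'wrist_force': array([-0.08493127, -0.07787381, -0.50765204]), 'moment': array([ 0.00347123,  0.00952099, -0.05103814]), 'grip_force': 0.0, 'gripper_width': 1.0016693665076892} -0.0187
```

View pics/side0.png

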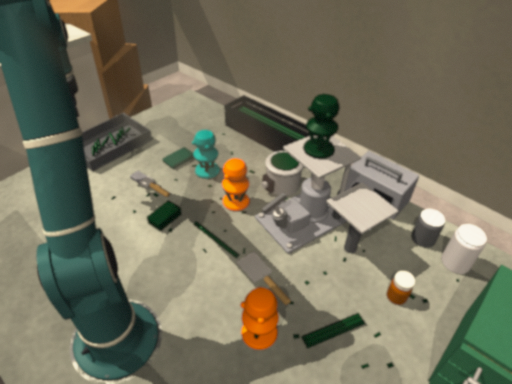

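View pics/top0.png

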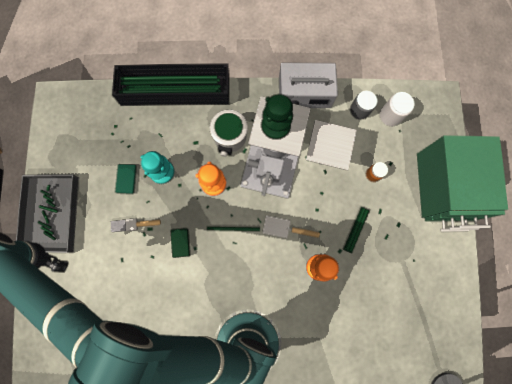

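Side view: the dark green pattern stands on the lift table near (320,150), with the stand plate at (362,210) and the valve near (283,213). Top view: pattern (278,115), table (280,125), stand (333,145), valve near (267,180). The orange and turquoise busts are decoys. I'll enlarge the lift to confirm.

Run:
```python
import cv2,numpy as np
a=cv2.imread("pics/side0.png")[120:260,250:400];b=cv2.imread("pics/top0.png")[85:225,220:370]
k=dict(interpolation=cv2.INTER_CUBIC)
o=np.hstack([cv2.resize(a,(400,373),**k),cv2.resize(b,(400,373),**k)])
cv2.imwrite("pics/crop0.png",cv2.convertScaleAbs(o,alpha=1.2))
```

```text
(no output)
```

View pics/crop0.png

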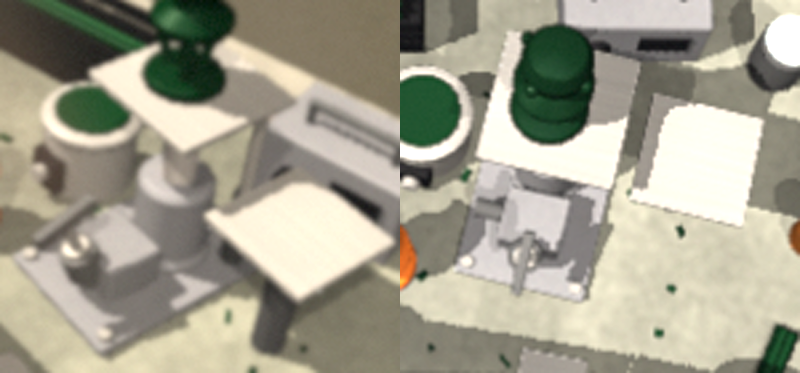

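The crops confirm the tee bar near side (273,205) and top (266,178), pointing at the lift (shut). Next, enlarged undistorted crops to get the plate corners.

```bash
cat > h.py <<'E'
import cv2,numpy as np
from rig import r
def cam(n):
    p=r.camera_params(n);f=192/np.tan(np.radians(p["fov_y"]/2))
    K=np.array([[f,0,p["cx"]],[0,f,p["cy"]],[0,0,1]]);R=cv2.Rodrigues(np.array(p["rvec"]))[0]
    return K,np.array(p["dist_coeffs"]),R,np.array(p["tvec"])
C={n:cam(n) for n in("side","top")}
def und(n,im): return cv2.undistort(im,C[n][0],C[n][1])
def tri(ps,pt):  # undistorted pixels (N,2)
    P=[C[n][0]@np.c_[C[n][2],C[n][3]] for n in("side","top")]
    X=cv2.triangulatePoints(P[0],P[1],np.float64(ps).T,np.float64(pt).T);X=(X[:3]/X[3]).T
    err=[np.linalg.norm(proj(n,X)-np.array(q),axis=1) for n,q in(("side",ps),("top",pt))]
    return X,np.array(err).T
def proj(n,X):
    K,d,R,t=C[n];Y=(np.atleast_2d(X)@R.T+t)@K.T;return Y[:,:2]/Y[:,2:]
E
python3 - <<'E'
from h import *
for n,(x,y) in dict(side=(255,130),top=(230,88)).items():
    u=und(n,cv2.imread(f"pics/{n}0.png"))[y:y+120,x:x+150]
    u=cv2.resize(u,(750,600),interpolation=cv2.INTER_CUBIC)
    for k in range(0,750,50):
        cv2.line(u,(k,0),(k,5 if k%250 else 14),(0,0,255));cv2.line(u,(0,k),(5 if k%250 else 14,k),(0,0,255))
    cv2.imwrite(f"pics/z{n}.png",u)
E
```

```text
(no output)
```

View pics/zside.png

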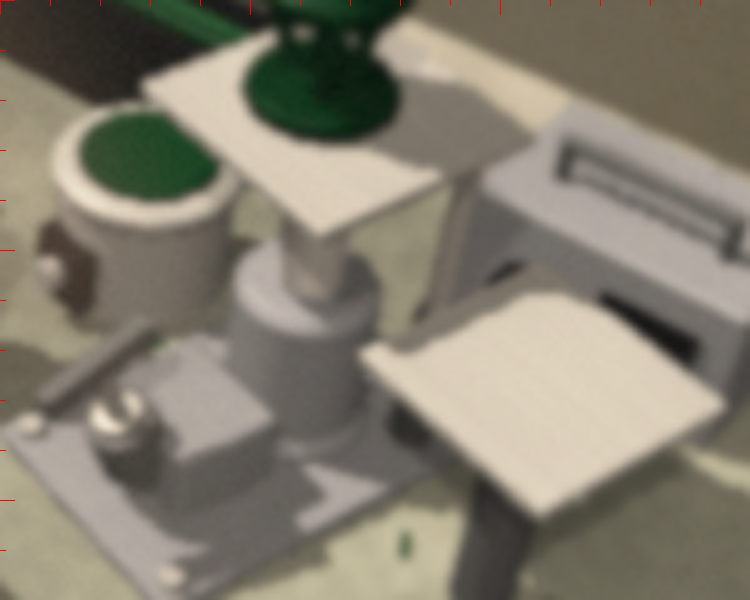

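View pics/ztop.png

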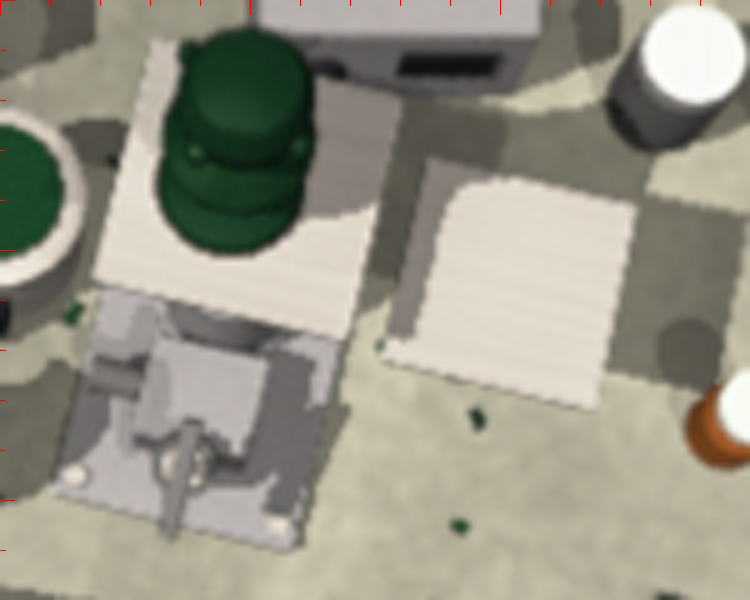

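Run:
```python
from h import *
S=lambda a:np.array(a)/5+[255,130]-.4
T=lambda a:np.array(a)/5+[230,88]-.4
np.set_printoptions(precision=4,suppress=True)
for nm,s,t in(("table NL NR FR",[(143,86),(320,236),(535,138)],[(95,280),(347,340),(403,97)]),
 ("stand NL NR FR FL",[(361,350),(540,515),(725,405),(535,264)],[(382,358),(597,408),(637,205),(430,158)]),
 ("handle near,far,mid",[(43,403),(152,325),(97,363)],[(170,536),(190,424),(180,480)])):
    X,e=tri(S(s),T(t));print(nm,X,e.round(1),"mean",X.mean(0),sep="\n")
    if len(X)>=3 and nm[0]!='h':print([np.linalg.norm(X[i]-X[i+1]) for i in range(len(X)-1)],"yaw",np.degrees(np.arctan2(*(X[1]-X[2])[[1,0]])))
```

```text
table NL NR FR
[[ 0.6325 -0.0088  0.2619]
 [ 0.5951 -0.1603  0.2604]
 [ 0.7503 -0.1988  0.2586]]
[[0.2 0.2]
 [0.3 0.3]
 [0.4 0.3]]
mean
[ 0.6593 -0.1226  0.2603]
[np.float64(0.1560954254862793), np.float64(0.1599855177254606)] yaw 166.0589195505171
stand NL NR FR FL
[[ 0.6025 -0.1918  0.1918]
 [ 0.5687 -0.3268  0.1893]
 [ 0.7039 -0.3593  0.19  ]
 [ 0.7355 -0.2252  0.1897]]
[[0.  0. ]
 [0.8 0.6]
 [0.6 0.5]
 [0.9 0.8]]
mean
[ 0.6526 -0.2758  0.1902]
[np.float64(0.13917242793107737), np.float64(0.1390842178520939), np.float64(0.13777313211618744)] yaw 166.4704853776576
handle near,far,mid
[[ 0.4964 -0.0567  0.136 ]
 [ 0.5694 -0.0719  0.1559]
 [ 0.5327 -0.0641  0.1466]]
[[0.4 0.3]
 [0.7 0.7]
 [0.1 0.1]]
mean
[ 0.5328 -0.0642  0.1462]
```

Everything agrees: the table measures 0.260, the stand top about 0.190, so it needs to drop about 70 mm. The bar centre is about (0.535,-0.065,0.139) and the lift yaw is -14°.

```bash
cat >> h.py <<'E'
from scipy.spatial.transform import Rotation as Ro
ex=np.array([np.cos(np.radians(14)),-np.sin(np.radians(14)),0]);c,s_=np.cos(np.radians(20)),np.sin(np.radians(20))
zh=np.array([0,0,c])-s_*ex; y=np.array([-ex[1],ex[0],0]); z=-zh
RT=np.c_[np.cross(y,z),y,z]; p=np.array([.535,-.065,.139])
def goto(back,R=RT,side=0):
    s=r.get_state();R0=s["ee_rot"];t=p+zh*(back-.0187)+side*y
    print("from",s["ee_pos"].round(4),"shift",(R0.T@(t-s["ee_pos"])).round(4),"turn",Ro.from_matrix(R0.T@R).as_rotvec().round(4),"q",s["joint_pos"].round(1),"F",s["wrist_force"].round(1),"t",s["clock"])
E
python3 -c "
from h import *
goto(.13)"
```

```text
from [0.2929 0.5797 0.2304] shift [-0.4697 -0.4747 -0.0124] turn [-0.0406 -0.3477 -0.2209] q [-65.7  26.8  -0.7  91.9   0.3  61.4  -3.2] F [-0.1 -0.1 -0.5] t 0.1
```

```bash
python3 -m crank '[[[-0.03,-0.03,-0.02],[0,-0.02,0]],[[-0.06,-0.06,-0.04],[0,-0.04,-0.03]],[[-0.09,-0.09,-0.05],[0,-0.07,-0.06]],[[-0.115,-0.115,-0.05],[0,-0.1,-0.1]],[[-0.14,-0.14,-0.05],[0,-0.12,-0.12]],[[-0.165,-0.165,-0.05],[-0.01,-0.15,-0.14]],[[-0.19,-0.19,-0.05],[-0.02,-0.17,-0.16]],[[-0.215,-0.215,-0.05],[-0.02,-0.2,-0.18]]]' 0.05; python3 -c "
from h import *
goto(.13)"
```

```text
clock: 0.77
ee_pos: [0.3883, 0.289, 0.2811]
ee_rot: [[-0.94, 0.283, 0.193], [0.277, 0.959, -0.055], [-0.2, 0.002, -0.98]]
wrist_force: [0.2, 0.4, -0.9]
gripper_width: 0.589
grip_force: 0.0
from [0.3883 0.289  0.2811] shift [-0.1912 -0.2997  0.0769] turn [-0.0099 -0.1473 -0.0413] q [-52.4   4.    5.4 116.2  12.1  55.1  20. ] F [ 0.2  0.4 -0.9] t 0.7667
```

```bash
python3 -m crank '[[[-0.02,-0.03,0],[0,-0.02,0]],[[-0.04,-0.06,0],[0,-0.03,-0.01]],[[-0.06,-0.095,0.01],[0,-0.05,-0.02]],[[-0.085,-0.13,0.01],[0,-0.07,-0.02]],[[-0.105,-0.165,0.02],[0,-0.09,-0.03]],[[-0.13,-0.2,0.04],[-0.01,-0.11,-0.04]],[[-0.15,-0.235,0.05],[-0.01,-0.13,-0.04]],[[-0.17,-0.27,0.06],[-0.01,-0.147,-0.041]]]'; python3 -c "
from h import *
goto(.13)"
```

```text
clock: 1.43
ee_pos: [0.4808, -0.0139, 0.2563]
ee_rot: [[-0.912, 0.242, 0.332], [0.228, 0.97, -0.082], [-0.342, 0.0, -0.94]]
wrist_force: [0.7, 0.1, -0.0]
gripper_width: 0.586
grip_force: 0.0
from [ 0.4808 -0.0139  0.2563] shift [-0.0209 -0.0365  0.0211] turn [ 0.0002 -0.0004 -0.0004] q [-33.6  -2.6  26.4 128.   13.9  36.4  59.1] F [ 0.7  0.1 -0. ] t 1.4333
```

```bash
python3 -m crank '[[[-0.01,-0.018,0.01],[0,0,0]],[[-0.0209,-0.0365,0.021],[0,0,0]],[[-0.0209,-0.0365,0.021],[0,0,0]],[[-0.0209,-0.0365,0.03],[0,0,0]],[[-0.0209,-0.0365,0.045],[0,0,0]],[[-0.0209,-0.0365,0.06],[0,0,0]],[[-0.0209,-0.0365,0.075],[0,0,0]],[[-0.0209,-0.0365,0.075],[0,0,0]]]'
python3 - <<'E'
from h import *
goto(0)
k=dict(interpolation=cv2.INTER_CUBIC);o=[]
for n,(x,y) in dict(side=(220,110),top=(220,90)).items():
    im=r.get_image(n)[:,:,::-1];cv2.imwrite(f"pics/{n}1.png",im);o.append(cv2.resize(im[y:y+150,x:x+100],(400,600),**k))
cv2.imwrite("pics/pre.png",np.hstack(o))
E
```

```text
clock: 2.1
ee_pos: [0.5149, -0.057, 0.1906]
ee_rot: [[-0.914, 0.241, 0.326], [0.226, 0.971, -0.083], [-0.337, -0.002, -0.942]]
wrist_force: [-0.7, 0.6, 0.6]
gripper_width: 0.585
grip_force: 0.0
from [ 0.5149 -0.057   0.1906] shift [-0.0029 -0.0028  0.0745] turn [-0.0012 -0.0058  0.0019] q [-28.2   8.6  30.6 128.   -0.2  25.4  77.7] F [-0.7  0.6  0.6] t 2.1
```

View pics/pre.png

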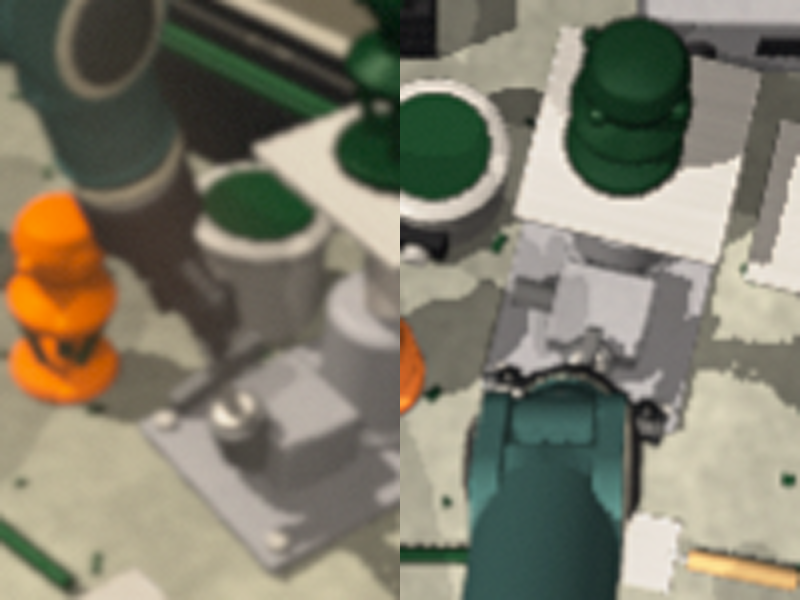

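```bash
python3 -m crank '[[[0,0,0.015],[0,0,0]],[[0,0,0.03],[0,0,0]],[[0,0,0.045],[0,0,0]],[[0,0,0.055],[0,0,0]],[[0,0,0.065],[0,0,0]],[[0,0,0.075],[0,0,0]],[[0,0,0.075],[0,0,0]],[[0,0,0.075],[0,0,0]]]'; python3 -c "
from h import *
goto(0)"
```

```text
clock: 2.87
ee_pos: [0.5409, -0.0646, 0.1227]
ee_rot: [[-0.912, 0.243, 0.33], [0.228, 0.97, -0.082], [-0.34, 0.0, -0.94]]
wrist_force: [-0.2, 0.9, 0.3]
gripper_width: 0.585
grip_force: 0.0
from [ 0.5409 -0.0646  0.1227] shift [-0.0003 -0.0018  0.0015] turn [-0.0001 -0.0019 -0.001 ] q [-19.4  18.7  23.3 127.4 -11.3  16.1  87.8] F [-0.2  0.9  0.3] t 2.8667
```

```bash
python3 -m crank '[[[0,0,0],[0,0,0]],[[0,0,0],[0,0,0]],[[0,0,0],[0,0,0]],[[0,0,0],[0,0,0]],[[0,0,0],[0,0,0]],[[0,0,0],[0,0,0]],[[0,0,0],[0,0,0]],[[0,0,0],[0,0,0]]]' 0 40; python3 -c "
from h import *
goto(0)"
```

```text
clock: 3.53
ee_pos: [0.5415, -0.0634, 0.1237]
ee_rot: [[-0.912, 0.241, 0.332], [0.227, 0.97, -0.081], [-0.342, 0.002, -0.94]]
wrist_force: [-2.9, 4.3, 6.4]
gripper_width: 0.156
grip_force: 41.5
from [ 0.5415 -0.0634  0.1237] shift [ 0.0003 -0.0032  0.0023] turn [ 0.0019 -0.0003  0.0001] q [-19.5  18.6  23.3 127.4 -11.3  16.1  87.9] F [-2.9  4.3  6.4] t 3.5333
```

```bash
cat >> h.py <<'E'
def vfoot(im):  # im RGB, undistorted; lowest edge of the pattern's foot, mean row over middle columns
    g=im.astype(float);d=g.max(2)  # dark foot on bright plate
    green=(g[:,:,1]-g[:,:,0]>12)&(g[:,:,1]<110)
    o=[]
    for u in range(314,327):
        rows=np.where(green[110:225,u])[0]
        if len(rows)==0: continue
        v=rows.max()+110; seg=d[v-2:v+6,u]; th=(seg[0]+seg[-2:].max())/2
        k=np.argmax(seg>th); o.append(v-2+k-1+(th-seg[k-1])/(seg[k]-seg[k-1]))
    return np.median(o)
from scipy.optimize import brentq
V0=vfoot(und("side",cv2.imread("pics/side0.png")[:,:,::-1]))
K,_,R_,t_=C["side"];ray=R_.T@np.linalg.inv(K)@[320,V0,1];cc=-R_.T@t_;XY=cc+ray*(.2600-cc[2])/ray[2]
def zt(im=None):
    v=vfoot(und("side",r.get_image("side") if im is None else im))
    return brentq(lambda q:proj("side",[XY[0],XY[1],q])[0,1]-v,.1,.3)
def ang():
    s=r.get_state();R0=s["ee_rot"];return Ro.from_matrix(RT.T@R0).as_rotvec()[2]*-1
def rep():
    a=ang();s0=r.get_state();f=s0["wrist_force"];print("valve",round(a,3),"t",round(s0["clock"],2),"table",round(zt()*1e3,1),"F",f.round(1),"M",s0["moment"].round(2),"q7",s0["joint_pos"][6].round(1))
E
python3 - <<'E'
from h import *
print(V0,XY,zt(cv2.imread("pics/side1.png")[:,:,::-1]))
rep()
E
```

```text
158.64406779661016 [ 0.66152688 -0.11704328  0.26      ] 0.26004565237990174
valve 0.0 t 3.53 table 260.2 F [-2.9  4.3  6.4] M [0.67 0.46 0.1 ] q7 87.9
```

```bash
python3 -m crank '[[[0,0.001,0],[0,0,-0.04]],[[0,0.001,0],[0,0,-0.08]],[[0,0.001,0],[0,0,-0.12]],[[0,0.001,0],[0,0,-0.16]],[[0,0.001,0],[0,0,-0.18]],[[0,0.001,0],[0,0,-0.18]]]'; python3 -c "
from h import *
rep()"
```

```text
clock: 4.08
ee_pos: [0.5415, -0.0634, 0.1237]
ee_rot: [[-0.94, 0.074, 0.332], [0.05, 0.995, -0.082], [-0.336, -0.06, -0.94]]
wrist_force: [-3.7, 1.4, 7.7]
gripper_width: 0.154
grip_force: 41.7
valve 0.18 t 4.08 table 260.2 F [-3.7  1.4  7.7] M [0.14 0.53 0.1 ] q7 95.0
```

```bash
for i in 1; do python3 -m crank '[[[0,0,0],[0,0,-0.04]],[[0,0,0],[0,0,-0.08]],[[0,0,0],[0,0,-0.08]]]'>/dev/null; python3 -c "
from h import *
rep()"; done; python3 -m crank '[[[0,0,0],[0,0,-0.03]],[[0,0,0],[0,0,-0.06]],[[0,0,0],[0,0,-0.06]],[[0,0,0],[0,0,-0.06]]]'>/dev/null; python3 -c "
from h import *
rep()"
```

```text
valve 0.261 t 4.38 table 260.1 F [-3.2  1.5  6.4] M [0.14 0.54 0.09] q7 98.2
valve 0.32 t 4.77 table 260.1 F [-4.1  1.3  6.2] M [0.04 0.53 0.05] q7 100.6
```

```bash
python3 -m crank '[[[0,0,0],[0,0,-0.03]],[[0,0,0],[0,0,-0.06]],[[0,0,0],[0,0,-0.06]],[[0,0,0],[0,0,-0.06]]]'>/dev/null; python3 -c "
from h import *
rep()"
```

```text
valve 0.38 t 5.15 table 260.1 F [-2.6  1.5  6.5] M [0.05 0.53 0.09] q7 103.0
```

```bash
python3 -m crank '[[[0,0,0],[0,0,-0.03]],[[0,0,0],[0,0,-0.06]],[[0,0,0],[0,0,-0.06]],[[0,0,0],[0,0,-0.06]]]'>/dev/null; python3 -c "
from h import *
rep()"
```

```text
valve 0.44 t 5.53 table 260.2 F [-3.7  1.8  6.5] M [0.07 0.45 0.04] q7 105.4
```

```bash
python3 -m crank '[[[0,0,0],[0,0,-0.03]],[[0,0,0],[0,0,-0.06]],[[0,0,0],[0,0,-0.06]],[[0,0,0],[0,0,-0.06]]]'>/dev/null; python3 -c "
from h import *
rep()"
```

```text
valve 0.5 t 5.92 table 260.2 F [-3.9  1.   7.2] M [0.13 0.57 0.06] q7 107.9
```

```bash
python3 -m crank '[[[0,0,0],[0,0,-0.03]],[[0,0,0],[0,0,-0.06]],[[0,0,0],[0,0,-0.06]],[[0,0,0],[0,0,-0.06]]]'>/dev/null; python3 -c "
from h import *
rep()"
```

```text
valve 0.559 t 6.3 table 257.1 F [-3.5  2.6  6.5] M [0.08 0.49 0.07] q7 110.3
```

```bash
python3 -m crank '[[[0,0,0],[0,0,0]],[[0,0,0],[0,0,0]],[[0,0,0],[0,0,0]],[[0,0,0],[0,0,0]],[[0,0,0],[0,0,0]],[[0,0,0],[0,0,0]]]'>/dev/null; python3 -c "
from h import *
rep()"
```

```text
valve 0.559 t 6.85 table 247.5 F [-3.2  1.   6.5] M [0.11 0.51 0.03] q7 110.3
```

```bash
python3 -m crank '[[[0,0,0],[0,0,0]],[[0,0,0],[0,0,0]],[[0,0,0],[0,0,0]],[[0,0,0],[0,0,0]],[[0,0,0],[0,0,0]],[[0,0,0],[0,0,0]],[[0,0,0],[0,0,0]],[[0,0,0],[0,0,0]]]'>/dev/null; python3 -c "
from h import *
rep()";  python3 -m crank '[[[0,0,0],[0,0,0]],[[0,0,0],[0,0,0]],[[0,0,0],[0,0,0]],[[0,0,0],[0,0,0]],[[0,0,0],[0,0,0]],[[0,0,0],[0,0,0]],[[0,0,0],[0,0,0]],[[0,0,0],[0,0,0]]]'>/dev/null; python3 -c "
from h import *
rep()"
```

```text
valve 0.559 t 7.57 table 235.0 F [-3.7  2.5  6.3] M [ 0.1   0.44 -0.01] q7 110.3
valve 0.559 t 8.28 table 222.5 F [-2.9  1.8  7.9] M [0.12 0.56 0.01] q7 110.3
```

```bash
python3 -m crank '[[[0,0,0],[0,0,0]],[[0,0,0],[0,0,0]],[[0,0,0],[0,0,0]],[[0,0,0],[0,0,0]],[[0,0,0],[0,0,0]],[[0,0,0],[0,0,0]],[[0,0,0],[0,0,0]],[[0,0,0],[0,0,0]]]'>/dev/null; python3 -m crank '[[[0,0,0],[0,0,0]],[[0,0,0],[0,0,0]],[[0,0,0],[0,0,0.08]],[[0,0,0],[0,0,0.16]],[[0,0,0],[0,0,0.16]],[[0,0,0],[0,0,0.16]],[[0,0,0],[0,0,0.16]]]'>/dev/null
python3 - <<'E'
from h import *
rep();rep()
o=[]
for n,(x,y) in dict(side=(285,130),top=(250,88)).items():
    im=r.get_image(n)[:,:,::-1];cv2.imwrite(f"pics/{n}2.png",im)
    o.append(cv2.resize(und(n,im)[y:y+120,x:x+120],None,fx=5,fy=5,interpolation=cv2.INTER_CUBIC))
o=np.hstack(o);cv2.imwrite("pics/mid.png",o[:, :800])
E
```

```text
valve 0.399 t 9.58 table 205.4 F [-3.2  1.5  6.4] M [ 0.19  0.47 -0.06] q7 103.8
valve 0.399 t 9.63 table 205.4 F [-3.7  1.   5.7] M [ 0.26  0.48 -0.06] q7 103.8
```

View pics/mid.png

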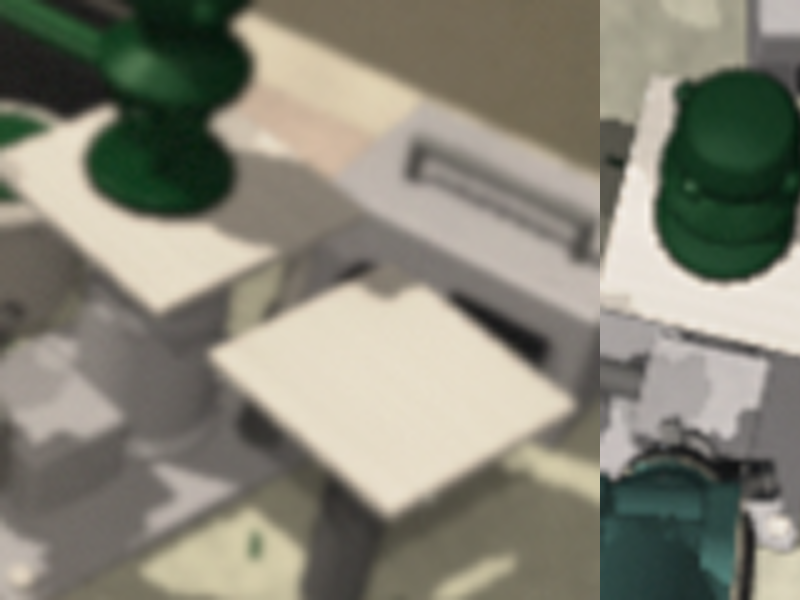

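Run:
```python
from h import *
np.set_printoptions(precision=4,suppress=True)
S=lambda a:np.array(a)/5+[285,130]-.4
T=lambda a:np.array(a)/5+[230,88]-.4
v=S([158,312]);z=brentq(lambda q:proj("side",[.5951,-.1603,q])[0,1]-v[1],.1,.3);print("NR table z",z,v,proj("side",[.5951,-.1603,z]))
X,e=tri(S([(211,354),(390,518),(576,404),(386,268)]),T([(382,358),(597,408),(637,205),(430,158)]));print(X,e,X.mean(0))
# side only: square of 140 at yaw 14, height from the side view by plane fit over 4 corners
from scipy.optimize import least_squares
sp=S([(211,354),(390,518),(576,404),(386,268)]);tp=T([(382,358),(597,408),(637,205),(430,158)])
def cor(q,a):
    x,y,z,th=q;c,s=np.cos(th),np.sin(th);return np.array([[x+c*i+s*j,y-s*i+c*j,z] for i,j in((-a,a),(-a,-a),(a,-a),(a,a))])
f=lambda q:np.r_[(proj("side",cor(q,.07))-sp).ravel(),(proj("top",cor(q,.07))-tp).ravel()]
R=least_squares(f,[.65,-.276,.19,.24]);print("square fit",R.x,np.sqrt(np.mean(R.fun**2)))
s0=np.array([(143,86),(320,236),(535,138)])/5+[255,130]-.4;t0=T([(95,280),(347,340),(403,97)])
f=lambda q:np.r_[(proj("side",cor(q,.08)[:3])-s0).ravel(),(proj("top",cor(q,.08)[:3])-t0).ravel()]
R=least_squares(f,[.69,-.1,.26,.24]);print("table0 fit",R.x,np.sqrt(np.mean(R.fun**2)))
```

```text
NR table z 0.2052551405943053 [316.2 192. ] [[316.4021 192.    ]]
[[ 0.6032 -0.1921  0.1885]
 [ 0.5691 -0.3272  0.187 ]
 [ 0.7038 -0.3593  0.1907]
 [ 0.7368 -0.2258  0.1861]] [[0.0633 0.0537]
 [0.8607 0.6753]
 [0.4532 0.3729]
 [0.8531 0.7495]] [ 0.6532 -0.2761  0.1881]
square fit [ 0.6535 -0.2759  0.1875  0.2403] 0.5791237438062108
table0 fit [ 0.6919 -0.1029  0.2597  0.2443] 0.4444071376550311
```

```bash
cat > e.py <<'E'
from h import *
from scipy.ndimage import map_coordinates,gaussian_filter
np.set_printoptions(precision=4,suppress=True)
def line(g,a,b):
    a,b=np.array(a,float),np.array(b,float);d=(b-a)/np.linalg.norm(b-a);n=np.array([-d[1],d[0]]);k=np.arange(-3,3.01,.1);P=[]
    for t in np.linspace(.12,.88,40):
        q=a+t*(b-a)+k[:,None]*n;pr=map_coordinates(g,[q[:,1],q[:,0]],order=3);gr=np.abs(np.gradient(pr))
        j=gr.argmax();w=gr[max(j-7,0):j+8];P.append((q[max(j-7,0):j+8]*w[:,None]).sum(0)/w.sum())
    P=np.float32(P)
    for _ in range(3):
        vx,vy,x,y=cv2.fitLine(P,cv2.DIST_HUBER,0,.01,.01).ravel();res=np.abs((P-[x,y])@[-vy,vx]);P2=P[res<max(.3,2*np.median(res))];P=P2
    return np.cross([x,y,1],[x+vx,y+vy,1]),res.mean()
def corners(n,im,c,closed=True):
    g=gaussian_filter(und(n,im).astype(float).mean(2),.6);m=len(c);L=[line(g,c[i],c[(i+1)%m]) for i in range(m if closed else m-1)]
    o=[np.cross(L[i-1][0],L[i][0]) for i in (range(m) if closed else range(1,m-1))]
    return np.array([q[:2]/q[2] for q in o]),[round(l[1],2) for l in L]
E
python3 - <<'E'
from e import *
S=lambda a,o=285:np.array(a)/5+[o,130]-.4
T=lambda a:np.array(a)/5+[230,88]-.4
rd=lambda f:cv2.imread(f"pics/{f}.png")
tops=T([(382,358),(597,408),(637,205),(430,158)]);sids=S([(211,354),(390,518),(576,404),(386,268)])
for a,b in(("side0","top0"),("side2","top2"),("side0","top2"),("side2","top0")):
    cs,ls=corners("side",rd(a),sids);ct,lt=corners("top",rd(b),tops);X,e=tri(cs,ct)
    print("stand",a,b,X,e.round(2).tolist(),"z",X[:,2].mean(),ls,lt)
# NR table corner before/after
c0,l0=corners("side",rd("side0"),S([(143,86),(320,236),(535,138)],255),False);t0,m0=corners("top",rd("top0"),T([(95,280),(347,340),(403,97)]),False)
X,e=tri(c0,t0);print("table0 NR",X,e,l0,m0)
c2,l2=corners("side",rd("side2"),S([(5,160),(158,312),(360,215)]),False)
z=brentq(lambda q:proj("side",[X[0,0],X[0,1],q])[0,1]-c2[0,1],.1,.3);print("table2 NR z",z,c2,proj("side",[X[0,0],X[0,1],z]),l2)
E
```

```text
stand side0 top0 [[ 0.6094 -0.1927  0.1748]
 [ 0.568  -0.326   0.1872]
 [ 0.7039 -0.3601  0.1906]
 [ 0.7436 -0.2318  0.1809]] [[0.47, 0.4], [0.78, 0.62], [0.15, 0.13], [1.35, 1.2]] z 0.18337967665828803 [np.float32(0.11), np.float32(0.08), np.float32(0.08), np.float32(0.01)] [np.float32(0.11), np.float32(0.1), np.float32(0.05), np.float32(0.13)]
stand side2 top2 [[ 0.6029 -0.1897  0.1879]
 [ 0.568  -0.3261  0.1871]
 [ 0.7036 -0.3603  0.1912]
 [ 0.7382 -0.2255  0.1912]] [[0.79, 0.67], [0.77, 0.6], [0.1, 0.08], [0.14, 0.12]] z 0.1893282740447289 [np.float32(0.1), np.float32(0.07), np.float32(0.11), np.float32(0.08)] [np.float32(0.1), np.float32(0.09), np.float32(0.06), np.float32(0.11)]
stand side0 top2 [[ 0.6081 -0.1936  0.1764]
 [ 0.5679 -0.326   0.1873]
 [ 0.7036 -0.3602  0.1909]
 [ 0.7454 -0.2307  0.179 ]] [[0.34, 0.29], [0.78, 0.61], [0.17, 0.14], [1.5, 1.33]] z 0.18340614116762902 [np.float32(0.11), np.float32(0.08), np.float32(0.08), np.float32(0.01)] [np.float32(0.1), np.float32(0.09), np.float32(0.06), np.float32(0.11)]
stand side2 top0 [[ 0.6042 -0.1887  0.1863]
 [ 0.5681 -0.326   0.187 ]
 [ 0.7039 -0.3602  0.1909]
 [ 0.7364 -0.2266  0.1931]] [[0.67, 0.56], [0.78, 0.61], [0.09, 0.07], [0.01, 0.01]] z 0.18930038686884526 [np.float32(0.1), np.float32(0.07), np.float32(0.11), np.float32(0.08)] [np.float32(0.11), np.float32(0.1), np.float32(0.05), np.float32(0.13)]
table0 NR [[ 0.5937 -0.1599  0.263 ]] [[0.0041 0.0035]] [np.float32(0.13), np.float32(0.15)] [np.float32(0.1), np.float32(0.09)]
table2 NR z 0.20492799959246843 [[315.4783 192.2852]] [[315.9718 192.2852]] [np.float32(0.08), np.float32(0.13)]
```

```bash
python3 -m crank '[[[0,0,0],[0,0,-0.08]],[[0,0,0],[0,0,-0.16]],[[0,0,0],[0,0,-0.16]],[[0,0,0],[0,0,-0.16]],[[0,0,0],[0,0,-0.16]],[[0,0,0],[0,0,-0.16]],[[0,0,0],[0,0,-0.16]],[[0,0,0],[0,0,-0.16]]]'>/dev/null; python3 -m crank '[[[0,0,0],[0,0,0.08]],[[0,0,0],[0,0,0.16]],[[0,0,0],[0,0,0.16]],[[0,0,0],[0,0,0.16]],[[0,0,0],[0,0,0.16]]]'>/dev/null
python3 - <<'E'
from e import *
rep()
im=r.get_image("side")[:,:,::-1];cv2.imwrite("pics/side3.png",im)
u=cv2.resize(und("side",im)[130:250,255:415],None,fx=5,fy=5,interpolation=cv2.INTER_CUBIC);cv2.imwrite("pics/z3.png",u)
E
```

```text
valve 0.399 t 10.87 table 194.1 F [-3.3  2.2  6.7] M [ 0.18  0.5  -0.08] q7 103.8
```

View pics/z3.png

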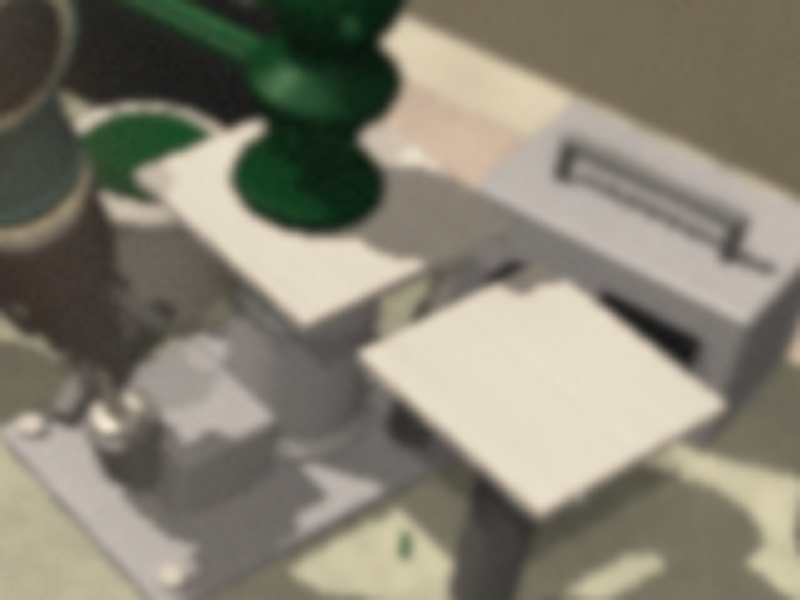

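```bash
cat >> e.py <<'E'
def gap(im,tab,st,z=.189):
    c,l=corners("side",im,tab,False);s,m=corners("side",im,st)
    g=gaussian_filter(und("side",im).astype(float).mean(2),.6)
    def onpl(px):
        K,_,R,t=C["side"];cc=-R.T@t;d=(R.T@np.linalg.inv(K)@np.c_[px,np.ones(len(px))].T).T;return cc+d*((z-cc[2])/d[:,2])[:,None]
    def pts(L,xs): return np.array([[x,-(L[0]*x+L[2])/L[1]] for x in xs])
    A=onpl(pts(line(g,tab[1],tab[2])[0],[tab[1][0],tab[2][0]])); B=onpl(pts(line(g,st[3],st[0])[0],[st[3][0],st[0][0]]))
    nrm=np.array([-.2403,-.9707]) # outward -y of lift (yaw -14)
    return A[:,:2]@nrm,B[:,:2]@nrm,l,m,c
E
python3 - <<'E'
from e import *
S=lambda a,o=255:np.array(a)/5+[o,130]-.4
for f,tab in(("side2",S([(155,160),(308,312),(510,215)])),("side3",S([(160,193),(308,326),(505,232)]))):
    A,B,l,m,c=gap(cv2.imread(f"pics/{f}.png"),tab,S([(361,354),(540,518),(726,404),(536,268)]))
    z=brentq(lambda q:proj("side",[.5937,-.1599,q])[0,1]-c[0,1],.1,.3)
    print(f,"table edge",A,"stand edge",B,"gap",(B.mean()-A.mean())*1e3,l,m,"NRz",z)
E
```

```text
side2 table edge [-0.0002 -0.0003] stand edge [0.0401 0.0394] gap 40.02406181253035 [np.float32(0.08), np.float32(0.13)] [np.float32(0.1), np.float32(0.07), np.float32(0.11), np.float32(0.08)] NRz 0.204884860813905
side3 table edge [0.0076 0.0075] stand edge [0.0399 0.0394] gap 32.06306707869294 [np.float32(0.09), np.float32(0.12)] [np.float32(0.12), np.float32(0.08), np.float32(0.12), np.float32(0.08)] NRz 0.19492567492830204
```

Run:
```python
from e import *
S=lambda a,o=255:np.array(a)/5+[o,130]-.4
T=lambda a:np.array(a)/5+[230,88]-.4
nr=np.array([-.2403,-.9707])
def off(n,f,a,b,z):
    g=gaussian_filter(und(n,cv2.imread(f"pics/{f}.png")).astype(float).mean(2),.6);L,res=line(g,a,b)
    K,_,R,t=C[n];cc=-R.T@t;o=[]
    for w in(.2,.8):
        q=np.array(a)+w*(np.array(b)-a);q=q-L[:2]*(L[:2]@q+L[2])/(L[:2]@L[:2]);d=R.T@np.linalg.inv(K)@[*q,1];X=cc+d*(z-cc[2])/d[2];o.append(X[:2]@nr*1e3)
    return np.round(o,1),round(float(res),2)
st=T([(382,358),(597,408),(637,205),(430,158)]);tb=T([(95,280),(347,340),(403,97),(153,38)])
for f in("top0","top2"):
  for z in(.187,.191):print(f,"stand L",off("top",f,st[3],st[0],z),"R",off("top",f,st[1],st[2],z))
print("top0 table R",off("top","top0",tb[1],tb[2],.26),"L",off("top","top0",tb[0],tb[3],.26))
ss=S([(361,354),(540,518),(726,404),(536,268)])
for z in(.187,.191):print("side3 stand L",off("side","side3",ss[3],ss[0],z),"R",off("side","side3",ss[1],ss[2],z))
t0=S([(143,86),(320,236),(535,138)]);print("side0 table R",off("side","side0",t0[1],t0[2],.26))
t3=S([(160,193),(308,326),(505,232)]);print("side3 table R",off("side","side3",t3[1],t3[2],.1941))
```

```text
top0 stand L (array([42.5, 39.8]), 0.13) R (array([181.2, 181.3]), 0.1)
top0 stand L (array([42.2, 39.5]), 0.13) R (array([180.4, 180.5]), 0.1)
top2 stand L (array([41.4, 40.7]), 0.11) R (array([181.3, 181.5]), 0.09)
top2 stand L (array([41.1, 40.4]), 0.11) R (array([180.5, 180.7]), 0.09)
top0 table R (array([13. , 13.6]), 0.09) L (array([-146.1, -145.8]), 0.09)
side3 stand L (array([38.4, 38.1]), 0.08) R (array([179. , 178.6]), 0.08)
side3 stand L (array([41.2, 40.9]), 0.08) R (array([181. , 180.6]), 0.08)
side0 table R (array([10.7, 12.4]), 0.15)
side3 table R (array([11.4, 11.4]), 0.12)
```

Run:
```python
from e import *
S=lambda a,o=255:np.array(a)/5+[o,130]-.4
T=lambda a:np.array(a)/5+[230,88]-.4
def off(n,f,a,b,z,nr):
    g=gaussian_filter(und(n,cv2.imread(f"pics/{f}.png")).astype(float).mean(2),.6);L,res=line(g,a,b)
    K,_,R,t=C[n];cc=-R.T@t;o=[]
    for w in(.35,.65):
        q=np.array(a)+w*(np.array(b)-a);q=q-L[:2]*(L[:2]@q+L[2])/(L[:2]@L[:2]);d=R.T@np.linalg.inv(K)@[*q,1];X=cc+d*(z-cc[2])/d[2];o.append(X[:2]@nr)
    return np.mean(o)
nx=np.array([.9707,-.2403]);ny=np.array([-.2403,-.9707])
st=T([(382,358),(597,408),(637,205),(430,158)]);tb=T([(95,280),(347,340),(403,97)]);ss=S([(361,354),(540,518),(726,404),(536,268)]);t0=S([(143,86),(320,236),(535,138)])
def ez(name,fs,ft,s,t,i,j,n):
    z=brentq(lambda z:off("side",fs,s[i],s[j],z,n)-off("top",ft,t[i],t[j],z,n),.1,.35);print(name,fs,ft,round(z*1e3,1))
ez("table near","side0","top0",t0,tb,0,1,nx);ez("table right","side0","top0",t0,tb,1,2,ny)
for fs in("side2","side3"):
  for ft in("top0","top2"):
    ez("stand near",fs,ft,ss,st,0,1,nx);ez("stand far",fs,ft,ss,st,2,3,nx);ez("stand right",fs,ft,ss,st,1,2,ny);ez("stand left",fs,ft,ss,st,3,0,ny)
```

```text
table near side0 top0 255.9
table right side0 top0 262.0
stand near side2 top0 179.7
stand far side2 top0 191.5
stand right side2 top0 190.3
stand left side2 top0 190.7
stand near side2 top2 179.9
stand far side2 top2 191.3
stand right side2 top2 190.6
stand left side2 top2 190.5
stand near side3 top0 179.8
stand far side3 top0 191.1
stand right side3 top0 190.5
stand left side3 top0 190.8
stand near side3 top2 180.1
stand far side3 top2 190.9
stand right side3 top2 190.7
stand left side3 top2 190.6
```

Run:
```python
from e import *
S=lambda a,o=255:np.array(a)/5+[o,130]-.4
T=lambda a:np.array(a)/5+[230,88]-.4
n=np.array([-.2403,-.9707])
def off(nm,f,a,b,z,W=(.3,.6)):
    g=gaussian_filter(und(nm,cv2.imread(f"pics/{f}.png")).astype(float).mean(2),.6);L,res=line(g,a,b)
    K,_,R,t=C[nm];cc=-R.T@t;o=[]
    for w in W:
        q=np.array(a)+w*(np.array(b)-a);q=q-L[:2]*(L[:2]@q+L[2])/(L[:2]@L[:2]);d=R.T@np.linalg.inv(K)@[*q,1];X=cc+d*(z-cc[2])/d[2];o.append(X[:2]@n*1e3)
    return np.round(o,1),round(float(res),2)
for f in("top0",):print("top L",off("top",f,*T([(95,280),(153,38)]),.26))
for z in(.257,.26,.263):print("side0 L",z,off("side","side0",*S([(143,86),(265,33)]),z))
for z in(.191,.194,.197):print("side3 L",z,off("side","side3",*S([(138,178),(245,130)]),z))
```

```text
top L (array([-146. , -145.9]), 0.09)
side0 L 0.257 (array([-153.7, -153.4]), 0.06)
side0 L 0.26 (array([-150.5, -150.3]), 0.06)
side0 L 0.263 (array([-147.3, -147.1]), 0.06)
side3 L 0.191 (array([-153.5, -152.8]), 0.06)
side3 L 0.194 (array([-150.6, -149.9]), 0.06)
side3 L 0.197 (array([-147.7, -147. ]), 0.06)
```

```bash
python3 -m crank '[[[0,0,0],[0,0,-0.08]],[[0,0,0],[0,0,-0.16]],[[0,0,0],[0,0,-0.16]],[[0,0,0],[0,0,-0.08]],[[0,0,0],[0,0,0]],[[0,0,0],[0,0,0]],[[0,0,0],[0,0,0]]]'>/dev/null
cat > f.py <<'E'
from e import *
S=lambda a,o=255:np.array(a)/5+[o,130]-.4
T=lambda a:np.array(a)/5+[230,88]-.4
nx=np.array([.9707,-.2403]);ny=np.array([-.2403,-.9707])
def off(n,g,a,b,z,nr):
    L,res=line(g,a,b);K,_,R,t=C[n];cc=-R.T@t;o=[]
    for w in(.35,.65):
        q=np.array(a)+w*(np.array(b)-a);q=q-L[:2]*(L[:2]@q+L[2])/(L[:2]@L[:2]);d=R.T@np.linalg.inv(K)@[*q,1];X=cc+d*(z-cc[2])/d[2];o.append(X[:2]@nr)
    return np.mean(o),res
def cen(cx,cy,z,a): return np.array([[cx,cy,z]]*4)+np.array([[*(ex[:2]*i+np.array([-ex[1],ex[0]])*j),0] for i,j in((-a,a),(-a,-a),(a,-a),(a,a))])
def G(n,im): return gaussian_filter(und(n,im).astype(float).mean(2),.6)
def run(side,top,z):
    gs,gt=G("side",side),G("top",top)
    tab=cen(.6917,-.1035,z,.08);sta=cen(.6532,-.2760,.188,.07)
    for nm,(i,j),n,wt in(("near",(0,1),nx,0),("right",(1,2),ny,0),("far",(2,3),nx,0),("left",(3,0),ny,0)):
        o=[]
        for X,zz in((tab,z),(sta,.188)):
            A,B=X[i],X[j]
            if X is tab and nm=="far": A,B=X[2],X[2]+.45*(X[3]-X[2])
            ps,pt=proj("side",[A,B]),proj("top",[A,B])
            r_=[off("side",gs,*ps,zz,n),off("top",gt,*pt,zz,n)];o+= [round(r_[0][0]*1e3,1),round(r_[1][0]*1e3,1),round(float(r_[0][1]),2)]
        k={"near":.83+.26,"far":.83+.35,"right":.70+.15,"left":.85+.08}[nm]
        print(nm,"table side/top",o[:3],"stand",o[3:])
E
python3 - <<'E'
from f import *
rep()
a,b=r.get_image("side"),r.get_image("top");cv2.imwrite("pics/side4.png",a[:,:,::-1]);cv2.imwrite("pics/top4.png",b[:,:,::-1])
run(a,b,zt(a))
E
```

```text
valve 0.399 t 11.55 table 192.2 F [-3.2  2.3  6.2] M [ 0.15  0.49 -0.16] q7 103.7
near table side/top [np.float64(614.1), np.float64(617.0), 0.08] stand [np.float64(627.8), np.float64(627.6), 0.13]
right table side/top [np.float64(12.3), np.float64(13.3), 0.11] stand [np.float64(179.3), np.float64(181.2), 0.07]
far table side/top [np.float64(780.6), np.float64(785.4), 0.17] stand [np.float64(773.2), np.float64(771.4), 0.08]
left table side/top [np.float64(-149.6), np.float64(-146.1), 0.07] stand [np.float64(38.9), np.float64(40.9), 0.06]
```

```bash
python3 -m crank '[[[0,0,0],[0,0,-0.08]],[[0,0,0],[0,0,-0.16]],[[0,0,0],[0,0,-0.16]],[[0,0,0],[0,0,-0.16]],[[0,0,0],[0,0,-0.08]],[[0,0,0],[0,0,0]],[[0,0,0],[0,0,0]],[[0,0,0],[0,0,0]]]'>/dev/null
python3 - <<'E'
from f import *
rep()
a,b=r.get_image("side"),r.get_image("top");cv2.imwrite("pics/side5.png",a[:,:,::-1]);cv2.imwrite("pics/top5.png",b[:,:,::-1])
run(a,b,zt(a))
u=cv2.resize(und("side",a[:,:,::-1])[140:240,270:410],None,fx=5.6,fy=5.6,interpolation=cv2.INTER_CUBIC);cv2.imwrite("pics/z5.png",u)
E
```

```text
valve 0.399 t 12.37 table 188.1 F [-3.4  1.7  5.9] M [ 0.19  0.53 -0.14] q7 103.7
near table side/top [np.float64(613.9), np.float64(617.1), 0.1] stand [np.float64(627.7), np.float64(627.6), 0.13]
right table side/top [np.float64(12.1), np.float64(13.3), 0.1] stand [np.float64(179.3), np.float64(181.1), 0.06]
far table side/top [np.float64(780.8), np.float64(781.3), 0.21] stand [np.float64(773.1), np.float64(771.4), 0.08]
left table side/top [np.float64(-149.6), np.float64(-146.0), 0.08] stand [np.float64(38.9), np.float64(41.0), 0.05]
```

View pics/z5.png

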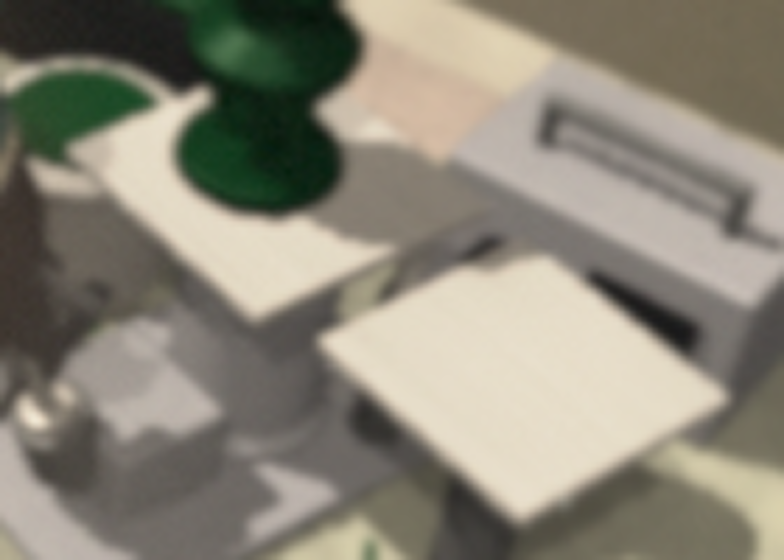

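Run:
```python
from f import *
tab=cen(.6917,-.1035,.188,.08);sta=cen(.6532,-.2760,.188,.07)
for n in("side","top"):
    g=und(n,cv2.imread(f"pics/{n}5.png")).astype(float).mean(2)
    for nm,X,ij in(("table near",tab,(0,1)),("stand near",sta,(0,1)),("table right",tab,(1,2)),("stand right",sta,(1,2)),("stand far",sta,(2,3)),("table left",tab,(3,0)),("stand left",sta,(3,0))):
        a,b=proj(n,[X[ij[0]],X[ij[1]]]);ctr=proj(n,X.mean(0))[0];d=(b-a)/np.linalg.norm(b-a);m=np.array([-d[1],d[0]]);m*=-np.sign(m@(ctr-a))
        k=np.arange(-3,4.6,.5);rng=(.62,.85) if nm=="table right" and 0 else (.2,.55) 
        P=np.median([map_coordinates(g,[(q:=a+t*(b-a)+k[:,None]*m)[:,1],q[:,0]],order=1) for t in np.linspace(*rng,30)],0)
        print(n,nm,P.round(0).astype(int))
```

```text
side table near [213 213 212 210 203 191 175 157 138 121 108  99  95  94  94  95]
side stand near [217 217 216 212 205 193 175 154 133 112  91  78  68  65  63  63]
side table right [212 209 203 190 173 155 139 130 127 128 128 127 124 120 115 112]
side stand right [214 209 200 187 168 148 127 110  96  87  82  79  79  79  79  81]
side stand far [215 215 213 209 200 186 163 136 106  76  53  39  32  31  35  42]
side table left [ 66  82  96 108 112 113 104  90  74  63  59  53  53  52  50  51]
side stand left [214 214 213 212 207 198 182 161 139 120 108 102  99 101 100  99]
top table near [223 224 225 222 214 195 165 145 145 160 176 185 183 181 178 173]
top stand near [227 226 225 221 213 198 178 172 178 183 185 186 188 188 186 184]
top table right [223 223 224 223 211 184 153 130 119 116 116 117 118 118 117 117]
top stand right [226 227 226 224 216 199 178 149 130 122 121 122 122 122 122 122]
top stand far [224 225 224 223 219 206 184 159 136 122 118 118 119 119 120 120]
top table left [204 206 208 205 199 184 153 116  91  84  82  82  82  82  81  82]
top stand left [222 222 222 218 208 187 152 117  93  87  84  85  86  86  87  87]
```

Edge profiles of the table and stand now coincide in both views (both at about 188 mm), so they are level. Shutting the valve.

```bash
python3 -m crank '[[[0,0,0],[0,0,0.08]],[[0,0,0],[0,0,0.16]],[[0,0,0],[0,0,0.24]],[[0,0,0],[0,0,0.32]],[[0,0,0],[0,0,0.38]],[[0,0,0],[0,0,0.41]],[[0,0,0],[0,0,0.43]],[[0,0,0],[0,0,0.43]]]'; python3 -c "
from h import *
rep()"
```

```text
clock: 13.18
ee_pos: [0.5415, -0.0633, 0.1237]
ee_rot: [[-0.905, 0.266, 0.332], [0.254, 0.964, -0.082], [-0.342, 0.01, -0.94]]
wrist_force: [-4.4, -0.4, 7.0]
gripper_width: 0.159
grip_force: 46.0
valve -0.027 t 13.18 table 188.1 F [-4.4 -0.4  7. ] M [-0.31  0.66  0.87] q7 86.5
```

```bash
python3 -m crank '[[[0,0,0],[0,0,0]],[[0,0,0],[0,0,0]],[[0,0,0],[0,0,0]],[[0,0,0],[0,0,0]],[[0,0,0],[0,0,0]]]' 0.05; python3 -m crank '[[[0,0,-0.01],[0,0,0]],[[0,0,-0.025],[0,0,0]],[[0,0,-0.045],[0,0,0]],[[0,0,-0.065],[0,0,0]],[[0,0,-0.085],[0,0,0]],[[0,0,-0.1],[0,0,0]],[[0,0,-0.11],[0,0,0]],[[0,0,-0.11],[0,0,0]]]'
python3 - <<'E'
from h import *
rep()
o=[]
for n,(x,y) in dict(side=(240,100),top=(220,90)).items():
    im=r.get_image(n)[:,:,::-1];o.append(cv2.resize(im[y:y+150,x:x+100],(400,600),interpolation=cv2.INTER_CUBIC))
cv2.imwrite("pics/end.png",np.hstack(o))
E
```

```text
clock: 13.65
ee_pos: [0.5412, -0.0636, 0.1228]
ee_rot: [[-0.904, 0.27, 0.331], [0.257, 0.963, -0.082], [-0.341, 0.011, -0.94]]
wrist_force: [0.4, -0.4, -0.3]
gripper_width: 0.589
grip_force: 0.0
clock: 14.32
ee_pos: [0.5054, -0.0542, 0.2288]
ee_rot: [[-0.903, 0.27, 0.335], [0.258, 0.963, -0.08], [-0.344, 0.014, -0.939]]
wrist_force: [0.4, 0.4, -0.6]
gripper_width: 0.578
grip_force: 0.0
valve -0.032 t 14.32 table 188.0 F [ 0.4  0.4 -0.6] M [0.16 0.34 0.02] q7 70.9
```

View pics/end.png

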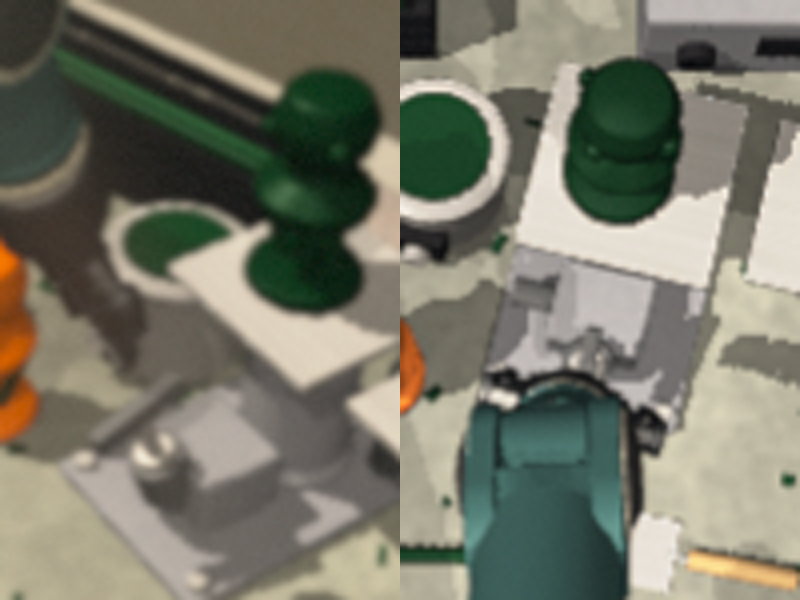

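The handle is back at shut and the gripper is clear of it. The pattern still stands on the table at 188 mm, so I'm handing in.

```bash
python3 -c "
from rig import r
print(r.hand_in())"
```

```text
the job is handed in; nothing more can be done
None
```

I lowered the lift table to 188 mm above the bench, level with the stand top to within about 2 mm by the camera measurements, shut the valve onto its stop and let go; the pattern is still standing, the table sank at about 17.5 mm/s, and the job is handed in (no verdict shown).

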